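# Clamp a stone cast in the cast clamp under its splash shield

### The job

A blue stone dental cast stands loose on the bed of the cast clamp, under the clear shield. Slide the clamp's carriage along by its upright grip fin so that the sprung jaw pushes the cast up against the stop foot and stays pressed lightly on it (the jaw plate pushed in by about 2 mm, some 6 N), then let go, so that the cast stays held between jaw and stop. Stone chips easily, so never let anything press on the cast with more than 18 N, and leave the other things on the bench where they are.

Things in the scene. Friction and masses are not known exactly. Their poses are not given: they have to be found in the camera images.
- clamp: Cast clamp, fixed on the bench: grey base plate 160 (x) x 380 (y) x 12 mm; two steel guide rods, 12 mm thick, along its y at x = -25 and +75 mm, 30 mm high; between them the steel bed, 16 mm above the bench, where the cast stands (centre line x = +25 mm) between 8 mm high ledges 74 mm apart. Origin on the bench top; x points away from the robot, y along the slide to the left, z up.
- shield_edge (a point): Middle of the front lower edge of the clear shield sheet over the clamp, 211 mm above the bench. The sheet reaches from here 238 mm to the clamp's +x and 200 mm to either side in y (posts at the far side). It overhangs the fin by 32 mm, so a vertical tool cannot reach the fin: come in under this edge from the robot's side, tool leaning 30 to 45 degrees.
- stop_block (a point): Inner face of the aluminium end block at the clamp's -y end, 36 mm above the bench. An adjustable stop screw stands through it, with a steel foot plate 66 mm wide and 26 mm high that faces +y. How far it is screwed in is not measured: the foot's face lies anywhere from 28 to 63 mm from this point towards +y.
- carriage (a joint): Position of the aluminium carriage along the slide in m: 0 at the open (+y) end, growing as it closes towards the stop (-y), at most 0.175. The carriage slides stiffly: about 7 N of friction, and stays where it is left. At 0 the fin is at y = +130 mm of the clamp frame.
- fin (a point): Grip point of the carriage: in the middle of an upright black fin, 12 mm thick along the slide (y), 32 mm deep (x), standing from 46 to 98 mm above the bench; this point is 78 mm above the bench and at x = -70 mm of the clamp frame. Below 46 mm is the carriage's aluminium arm. Free on both sides.
- jaw: Sprung steel jaw plate with rubber face (72 x 9 x 26 mm) on the carriage's -y side, 3 N per mm of spring, 6.5 mm of travel. Its origin is below the fin's thickness centre at the carriage (clamp x = 0, bench height) when unpressed; its face lies 31 mm from that origin to -y.
- cast: Blue stone upper dental cast, 62 x 74 x 43 mm (solid base 24 mm high), about 0.15 kg. Origin in the centre of its underside. Its y (74 mm long, flat back at +y, teeth towards -y) lies along the slide: the back faces the jaw, the teeth face the stop. It may stand a little askew.
- flask: Bystander: closed brass-coloured denture flask, 90 x 90 x 70 mm, origin under its centre, right of the clamp.
- lower_cast: Bystander: yellow stone lower cast, 62 x 74 x 41 mm, origin under its centre, left of the clamp.
- wheel: Bystander: felt wheel lying flat, 66 mm across, 22 mm high, origin under its centre, right of the clamp.
- marker: Bystander: marker pen lying on the bench, 135 mm long, left in front of the clamp.
- spatula: Bystander: wax spatula lying on the bench, 198 mm long, right in front of the clamp.

How it is judged:
By the outcome, as a careful person would: the job done as asked, in the order asked, and still so for the second after the job is handed in, with the robot touching nothing.
It also fails if it takes over 48 s, if anything falls off the work surface, if the arm or the gripper's body presses on something with over 40 N, if the wrist force passes 120 N, or if a joint passes its speed limit or range.

### The arm

A 6-joint arm with a two-finger parallel gripper is mounted at the origin on a cart in front of the work surface, level with it; the furniture and walls round the work are solid. World frame = base frame: x ahead of the robot, y to its left, z up, the work surface at z = 0. Lengths are in mm, angles in rad, forces in N, time in s.
With the tool pointing down it reaches from about 375 to 900 mm from the base axis. Payload 3.1 kg.
Tool frame: the origin (TCP) lies on the centre line of the jaws, within the pads' length; the fingertips stand 25 mm ahead of it and the grasp point (between the pads) lies 6 mm ahead of it; z points along the fingers, y is the line along which they close (so a half turn about z gives the same grasp; the last joint's range is limited). The gripper opens to 85 mm and grips with 20 to 120 N. Pads are 22 mm wide; open, the fingers measure 114 mm over their backs; the gripper's body (76 mm by 85 mm) begins 54 mm behind the grasp point. The pads swing forward as they close: fully open they stand 13 mm farther back than shut.
Start: joints at [1.111, 0.527, 1.433, -0, 1.181, -0.178], TCP at [173.763, 600.336, 256.31] pointing down, gripper open.
Joint ranges: [-3.08, 3.08], [-0.75, 2.2], [0.22, 2.44], [-1.43, 4.57], [0, 2.65], [-2.85, 2.85]. Speed limits (rad/s): [2.79, 2.79, 3.14, 3.14, 3.14, 3.14].

### API

Orientations are given as a rotation vector (axis times angle).
In Python, from workcell import * gives the robot as it stands.
- The arm moves only by the tool arm_command, never from a script. Its argument "motion" is one flat list of numbers, 5 for each row, row after row: the finger opening in m, from 0 to 0.0854, then the shift along the tool's x, y, z in m, then the turn about the tool's z in rad. A call has 1 to 12 rows; each row is the pose to reach, as a shift and turn from the pose commanded when the call began, along the tool's axes at that moment; what a row does not reach only later rows make up. A row lasts 1/8 s, in which the tool goes at most 62.5 mm and 10.7 degrees, less where a joint would pass 70% of its speed; a pose out of reach is approached as far as the arm can. A call with a gripper value outside its range is refused whole. The fingers move at their own pace and stop on an object; "newtons" is the grip in N (left out, the last holds). Time passes only in rows, so rows that repeat a pose let the fingers close. It gives the time, the measured TCP pose, the force, the opening and the grip force at its end, in the units of the state.
- read_state(): the state, without advancing time (a new reading comes with each control period).
- capture(name): name is "side" or "top"; returns a dict with "pixels" (384x512x3 uint8, red, green, blue), "fx", "fy", "cx", "cy" (pixels), "k1" (the pictures are not rectified: a ray, as slopes to the right and down, at radius r is drawn at 1 + k1 r^2 times it, then the intrinsics apply), "rvec" (rotation vector, rad) and "tvec" (3), from world to camera coordinates, as OpenCV has them. Camera axes: x right, y down, z forward; pixel columns grow to the right and rows downward; lengths in mm; the calibration is good to about 2 mm. A picture is of the moment at which its call begins. There is no depth.
- job_done(): hands the job in; it is judged then, once.
Trained networks look in the newest picture that a camera, given by its name, has taken for a name from the list of things; names that differ only in an ending like _2 or _b are one class to them, and where a whole thing is asked for, a point or a joint stands for the part that bears it (a point fixed in the world has none). Each returns a list of dicts, best first, with "confidence" (0 to 1); they miss things now and then, are a little off and sometimes report something else, mostly with a low value. They report only what shows in the picture. A call takes as long as a camera call.
- search_frame(camera, name): "xy" ([column, row] in pixels, amid what is visible of it).
- cut_out(camera, name): "pixels" (384x512 bool, what is visible of it) and "xy" ([column, row] in pixels, amid what is visible of it).
The state is a dict: "t": time; "joint_pos": joint angles; "joint_velocities": joint speeds; "tau": joint torques, N m; "tcp_pos": TCP position; "tcp_rot": TCP orientation; "contact_force": force on the tool from outside, world axes, zero at the start; "ft_torque": the same for the moment, N m; "width": finger opening in mm; "finger_force": force on a finger pad.
Only numpy, scipy, OpenCV 4.12 (cv2) and the standard library are available. Lean on these libraries where they do the work, as an engineer would, in place of code of your own. Each camera call takes 0.05 s, during which the arm holds its last target. There are 200 camera calls.

## Working session

There is one attempt and no reset: what is moved stays moved. The work goes in short steps, Python scripts to look and compute and a tool call to move; the robot and the scene stay as the last step left them, time stands still between calls to the robot, and variables do not carry over. Pictures are saved under pics/ and viewed, at most 10 in all, crops included, and the job is handed in when it is done.

Besides the shell and the picture viewer there is one more tool, called after "Call:" as a command line: name --argument value ..., lists and objects as JSON in quotes. arm_command: Moves the arm, as the interface text tells. Its arguments: {"type":"object","properties":{"motion":{"type":"array","items":{"type":"number"}},"newtons":{"type":"number"}},"required":["motion"]}

```bash
mkdir -p pics; ls
cat > h.py <<'E'
import numpy as np, cv2
from workcell import *
def snap(c,f=None):
    d=capture(c)
    if f: cv2.imwrite('pics/'+f,cv2.cvtColor(d['pixels'],cv2.COLOR_RGB2BGR))
    return d
def ray(d,px):
    k=np.array([[d['fx'],0,d['cx']],[0,d['fy'],d['cy']],[0,0,1.]])
    # drawn = u*(1+k1 r^2)
    u=cv2.undistortPoints(np.array([[px]],float),k,np.array([d['k1'],0,0,0.]))[0,0]
    R=cv2.Rodrigues(np.array(d['rvec'],float))[0]; t=np.array(d['tvec'],float)
    return -R.T@t, R.T@np.array([u[0],u[1],1.])
def at_z(d,px,z):
    o,v=ray(d,px); return o+v*(z-o[2])/v[2]
def proj(d,P):
    k=np.array([[d['fx'],0,d['cx']],[0,d['fy'],d['cy']],[0,0,1.]])
    return cv2.projectPoints(np.array(P,float).reshape(-1,3),np.array(d['rvec'],float),np.array(d['tvec'],float),k,np.array([d['k1'],0,0,0.]))[0][:,0]
E
python3 - <<'E'
from h import *
ds={c:snap(c,c+'0.png') for c in('side','top')}
for c,d in ds.items():
    o,v=ray(d,(d['cx'],d['cy'])); print(c,o.round(),v.round(2),d['k1'],d['fx'])
    for n in ['clamp','shield_edge','stop_block','carriage','fin','jaw','cast','flask','lower_cast','wheel','marker','spatula']:
        print(c,n,[(np.round(r['xy'],1).tolist(),round(r['confidence'],2)) for r in search_frame(c,n)][:3])
s=read_state();print(s)
E
```

```text
pics
side [-896.  354. 1268.] [ 0.78 -0.19 -0.6 ] -0.19772699923728404 474.59975064942176
side clamp [([250.4, 165.9], 0.7)]
side shield_edge [([249.9, 167.7], 0.82)]
side stop_block [([251.9, 166.7], 0.75), ([302.1, 225.3], 0.53), ([353.1, 211.4], 0.26)]
side carriage [([304.3, 223.6], 0.5), ([223.9, 189.6], 0.47)]
side fin [([225.4, 191.3], 0.44)]
side jaw []
side cast [([257.3, 196.7], 0.62)]
side flask [([353.6, 211.3], 0.92)]
side lower_cast [([150.1, 243.3], 0.72)]
side wheel [([334.1, 198.5], 0.71)]
side marker [([259.8, 194.5], 0.59)]
side spatula []
top [ -46.  214. 1022.] [ 0.58 -0.19 -0.79] -0.0586741568312232 363.23877943298504
top clamp [([250.7, 176.5], 0.81)]
top shield_edge [([251.8, 175.2], 0.74), ([386.4, 215.9], 0.6)]
top stop_block [([249.6, 178.2], 0.84)]
top carriage [([223.5, 210.7], 0.54)]
top fin [([225.6, 212.5], 0.83)]
top jaw []
top cast [([266.4, 202.2], 0.49), ([226.1, 211.7], 0.35), ([359.0, 201.8], 0.29)]
top flask [([386.3, 217.3], 0.84)]
top lower_cast [([138.9, 275.0], 0.54)]
top wheel [([362.2, 200.7], 0.68), ([136.1, 276.2], 0.4)]
top marker [([191.1, 285.1], 0.73), ([263.3, 202.0], 0.48)]
top spatula [([321.9, 246.1], 0.66)]
{'t': 1.3, 'joint_pos': array([ 1.11048434e+00,  5.27526638e-01,  1.43271441e+00, -2.01598894e-06,
        1.18140248e+00, -1.78488923e-01]), 'joint_velocities': array([ 1.17950756e-03,  1.10651120e-03, -2.94333232e-04,  5.22204677e-04,
        3.82832407e-05,  1.36195898e-03]), 'tau': array([ 1.39685494e-04, -4.42320371e+01, -1.78418040e+01, -8.56584052e-05,
        6.09802773e-04, -4.12194545e-07]), 'tcp_pos': array([173.76852719, 600.32540675, 256.2894182 ]), 'tcp_rot': array([-4.41219902e-01, -3.11044051e+00,  7.67795304e-05]), 'contact_force': array([ 0.35104397, -1.01480997,  0.44165928]), 'ft_torque': array([ 0.02087351, -0.00504971, -0.0127427 ]), 'finger_force': 0.0, 'width': 85.196180095821}
```

View pics/side0.png

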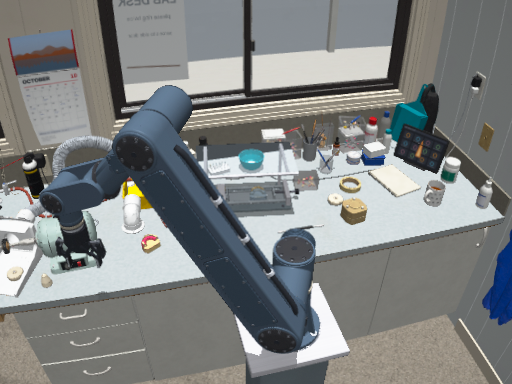

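View pics/top0.png

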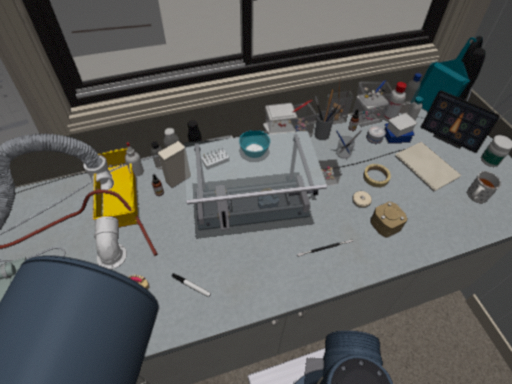

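The side view shows the clamp partly behind the arm, with the shield at about (250,165). The top view shows the clamp at about (250,205), the black fin at (225,212), and the shield's front edge running from (190,200) to (325,188).

Run:
```python
from h import *
d=snap('top')
import pickle; pickle.dump(d,open('top1.pkl','wb'))
im=cv2.cvtColor(d['pixels'],cv2.COLOR_RGB2BGR)
c=cv2.resize(im[140:240,184:334],None,fx=5.3,fy=5.3,interpolation=cv2.INTER_CUBIC)
c=cv2.convertScaleAbs(c,alpha=1.5,beta=10)
cv2.imwrite('pics/topc.png',c)
for n in['clamp','cast','fin','carriage']:
    for r in cut_out('top',n)[:2]:
        m=r['pixels'];ys,xs=np.nonzero(m)
        print(n,round(r['confidence'],2),m.sum(),xs.min(),xs.max(),ys.min(),ys.max(),np.round(cv2.minAreaRect(np.c_[xs,ys].astype(np.float32))[0],1))
```

```text
clamp 0.65 11008 184 326 131 230 [254.5 181. ]
clamp 0.63 896 371 406 202 237 [388. 219.]
cast 0.57 231 258 277 195 208 [267.4 201. ]
fin 0.74 343 217 232 200 229 [225.1 214.5]
carriage 0.63 317 217 231 200 229 [224.  214.5]
```

View pics/topc.png

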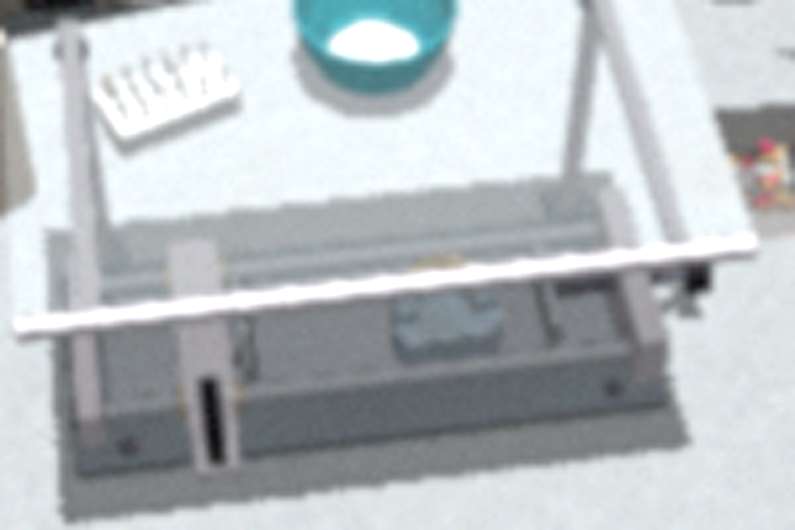

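The crop shows the shield's front edge from (15,327) to (755,245) and the base's front corners at about (78,475) and (668,407). The black fin is at (207,420), the cast at (450,320), the stop foot at (550,315) and the jaw at (245,345). I'll fit the clamp pose and overlay the model.

```bash
cat > fit.py <<'E'
from h import *
import pickle
from scipy.optimize import least_squares
d=pickle.load(open('top1.pkl','rb'))
full=lambda p:(np.array(p,float)+.5)/5.3-.5+[184,140]
def w(c,P):
    P=np.atleast_2d(np.array(P,float));q=c[2];R=np.array([[np.cos(q),-np.sin(q),0],[np.sin(q),np.cos(q),0],[0,0,1]])
    return P@R.T+[c[0],c[1],0]
E
python3 - <<'E'
from fit import *
obs=full([(78,476),(668,407),(15,327),(755,245)])
f=lambda p:(proj(d,w(p,[(-80,190,12),(-80,-190,12),(p[3],200,211),(p[3],-200,211)]))-obs).ravel()
r=least_squares(f,[600,0,0,-110],x_scale=[10,10,.05,10]);print(r.x.round(3),r.fun.round(2))
p=r.x;np.save('clamp.npy',p)
# fin top centre z=98 -> s ; jaw, foot
for n,px,z in[('fintop back',(207,378),98),('jaw face top',(255,320),42),('foot top far',(545,285),42),('foot top near',(560,342),42),('castL',(393,345),40),('castR',(505,340),40)]:
    P=at_z(d,full(px),z);q=p[2];v=P[:2]-p[:2];print(n,P.round(1),'clamp',np.round([np.cos(q)*v[0]+np.sin(q)*v[1],-np.sin(q)*v[0]+np.cos(q)*v[1]],1))
im=cv2.cvtColor(d['pixels'],cv2.COLOR_RGB2BGR)
c=cv2.convertScaleAbs(cv2.resize(im[140:240,184:334],None,fx=5.3,fy=5.3,interpolation=cv2.INTER_CUBIC),alpha=1.5,beta=10)
def box(x0,x1,y0,y1,z0,z1,col):
    V=np.array([[x,y,z] for x in(x0,x1) for y in(y0,y1) for z in(z0,z1)],float)
    q=((proj(d,w(p,V))-[184,140]+.5)*5.3).astype(int)
    for a in range(8):
        for b in(1,2,4):
            if not a&b: cv2.line(c,tuple(map(int,q[a])),tuple(map(int,q[a|b])),col,1)
box(-80,80,-190,190,0,12,(0,255,0))
box(-86,-54,124,136,46,98,(0,0,255))
box(-36,36,99,108,16,42,(0,255,255))
box(p[3],p[3]+238,-200,200,211,211,(255,0,255))
cv2.imwrite('pics/fit.png',c)
E
```

```text
[ 6.63955e+02 -1.65130e+01 -1.67000e-01 -1.12606e+02] [-0.63  0.05  0.92 -0.28  0.13  0.01 -0.36  0.11]
fintop back [603.5  97.6  98. ] clamp [-78.6 102.5]
jaw face top [677.4  49.7  42. ] clamp [ 2.3 67.5]
foot top far [ 648.2 -137.    42. ] clamp [   4.5 -121.4]
foot top near [ 602.5 -129.6   42. ] clamp [ -41.9 -121.7]
castL [633.5 -28.5  40. ] clamp [-28.  -16.9]
castR [615.8 -97.5  40. ] clamp [-34.  -87.9]
```

View pics/fit.png

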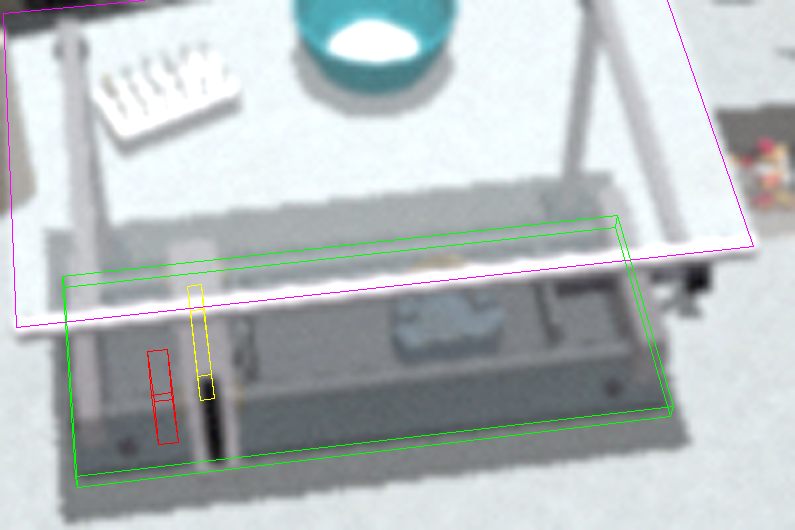

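Run:
```python
from fit import *
P=[at_z(d,full(q),0)[:2] for q in[(63,520),(690,440),(610,175),(50,230)]]
print(np.round(P),[round(float(np.linalg.norm(P[i]-P[(i+1)%4]))) for i in range(4)])
P=[at_z(d,full(q),12)[:2] for q in[(78,476),(668,407)]];print(np.round(P),np.linalg.norm(P[0]-P[1]))
P=[at_z(d,full(q),211)[:2] for q in[(15,327),(755,245)]];print(np.round(P),np.linalg.norm(P[0]-P[1]))
# side view crop
s=snap('side');pickle.dump(s,open('side1.pkl','wb'))
im=cv2.cvtColor(s['pixels'],cv2.COLOR_RGB2BGR)
c=cv2.convertScaleAbs(cv2.resize(im[135:225,190:310],None,fx=6.5,fy=6.5,interpolation=cv2.INTER_CUBIC),alpha=1.5,beta=10)
cv2.imwrite('pics/sidec.png',c)
```

```text
[[ 595.  198.]
 [ 533. -195.]
 [ 757. -232.]
 [ 826.  156.]] [398, 227, 394, 234]
[[ 616.  182.]
 [ 553. -187.]] 374.56647827575034
[[ 586.  200.]
 [ 520. -196.]] 401.5024648549964
```

View pics/sidec.png

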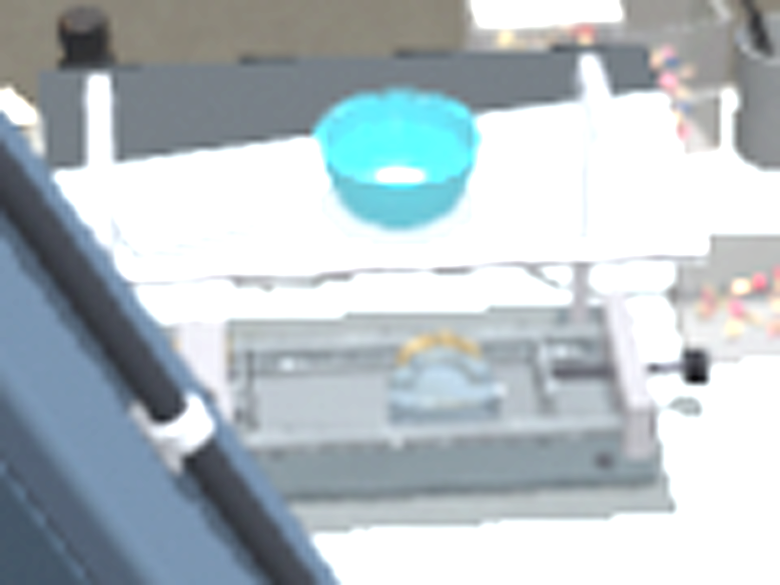

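The wide dark band on the bench is the shield's shadow, measuring 398 x 230 mm. The fin only fits if the base is centred on clamp x = +25, which is also the midpoint of the rods. I'll refit with that and check the free space around the path.

Run:
```python
from fit import *
import workcell; print([n for n in dir(workcell) if n[0]!='_'])
obs=full([(78,476),(668,407),(15,327),(755,245),(207,377),(215,464)])
def f(p):
    y=130-p[4]
    return (proj(d,w(p,[(-55,190,12),(-55,-190,12),(p[3],200,211),(p[3],-200,211),(-54,y,98),(-86,y,46)]))-obs).ravel()
r=least_squares(f,[640,0,0,-90,28],x_scale=[10,10,.05,10,10]);p=r.x;print(p.round(3),r.fun.round(2));np.save('clamp.npy',p)
print('fin world',w(p,[(-70,130-p[4],78)]).round(1),'edge mid',w(p,[(p[3],0,211)]).round(1))
q=p[2]
for n,px,z in[('jaw face',(255,320),42),('foot far',(543,285),42),('foot near',(556,342),42),('castL',(393,345),40),('castR',(505,340),40)]:
    P=at_z(d,full(px),z);v=P[:2]-p[:2];print(n,np.round([np.cos(q)*v[0]+np.sin(q)*v[1],-np.sin(q)*v[0]+np.cos(q)*v[1]],1))
s=pickle.load(open('side1.pkl','rb'))
print('hood low tip: top',[at_z(d,(108,262),z).round() for z in(0,150)],'side',[at_z(s,(133,228),z).round() for z in (0,150)])
print('hood elbow: top',[at_z(d,(100,170),z).round() for z in(200,350)],'side',[at_z(s,(130,190),z).round() for z in (100,200,350)])
print('jawface side pix; foot side', [at_z(s,((x+.5)/6.5-.5+190,(y+.5)/6.5-.5+135),42).round(1) for x,y in((250,370),(543,342),(548,400))])
```

```text
['IKError', 'capture', 'cut_out', 'job_done', 'read_state', 'search_frame']
[ 6.40965e+02 -1.27960e+01 -1.69000e-01 -8.93270e+01  2.71570e+01] [-0.66 -0.49  0.84 -0.59  0.11 -0.11 -0.34  0.22 -0.15 -0.19  0.25  1.01]
fin world [[589.2 100.3  78. ]] edge mid [[552.9   2.2 211. ]]
jaw face [25.5 67.7]
foot far [  28.2 -120. ]
foot near [ -18.  -119.1]
castL [ -4.7 -16.7]
castR [-10.6 -87.7]
hood low tip: top [array([591., 480.,   0.]), array([497., 441., 150.])] side [array([596., 466.,   0.]), array([419., 453., 150.])]
hood elbow: top [array([792., 428., 200.]), array([639., 389., 350.])] side [array([721., 457., 100.]), array([582., 449., 200.]), array([375., 435., 350.])]
jawface side pix; foot side [array([688.4,  50.9,  42. ]), array([ 671.6, -144.4,   42. ]), array([ 610.5, -129.9,   42. ])]
```

Call:
arm_command --motion '[0.085,-0.033,-0.032,0,0,0.085,-0.066,-0.064,0,0,0.085,-0.098,-0.096,0,0,0.085,-0.131,-0.128,0,0,0.085,-0.164,-0.16,0,0,0.085,-0.197,-0.193,0,0,0.085,-0.23,-0.225,0,0,0.085,-0.262,-0.257,0,0,0.085,-0.295,-0.289,0,0,0.085,-0.328,-0.321,0,0,0.085,-0.328,-0.321,0,0]'

```text
t: 2.98
tcp_pos: [401.6, 198.7, 256.6]
tcp_rot: [0.449, 3.108, 0.0]
contact_force: [-0.7, -0.3, -0.3]
width: 85.0
finger_force: 0.0
```

The motion rows have no tilt term, so I'll check whether an out-of-reach pose makes the arm lean or just stop.

Call:
arm_command --motion '[0.085,0.04,-0.036,0,0,0.085,0.08,-0.072,0,0,0.085,0.12,-0.11,0,0,0.085,0.12,-0.11,0,0]'

```text
t: 3.48
tcp_pos: [247.9, 128.3, 255.6]
tcp_rot: [-0.441, -3.105, 0.001]
contact_force: [0.7, 0.4, 0.5]
width: 84.7
finger_force: 0.0
```

```bash
python3 -c "
from h import *
s=read_state();print(s['joint_pos'].round(3),s['tcp_pos'].round(1),s['tcp_rot'].round(3))"
```

```text
[ 0.068  0.041  2.208  0.     0.899 -1.221] [247.9 128.3 255.6] [-4.410e-01 -3.105e+00  1.000e-03]
```

Call:
arm_command --motion '[0.085,0,0,-0.06,0,0.085,0,0,-0.12,0,0.085,0,0,-0.18,0,0.085,0,0,-0.24,0,0.085,0,0,-0.3,0,0.085,0,0,-0.36,0,0.085,0,0,-0.42,0,0.085,0,0,-0.48,0,0.085,0,0,-0.54,0,0.085,0,0,-0.6,0,0.085,0,0,-0.66,0,0.085,0,0,-0.72,0]'

```text
t: 4.97
tcp_pos: [256.3, 130.2, 894.5]
tcp_rot: [0.432, 3.063, 0.015]
contact_force: [0.8, 0.4, -0.8]
width: 85.3
finger_force: 0.0
```

```bash
python3 -c "
from h import *
s=read_state();print(s['joint_pos'].round(3),s['tcp_pos'].round(1),s['tcp_rot'].round(3))"
```

```text
[ 7.400e-02 -3.400e-02  4.810e-01 -1.000e-03  2.646e+00 -1.217e+00] [256.3 130.2 894.5] [0.432 3.063 0.015]
```

Saturating J5 at 2.65 makes the tool lean outward, which is the direction I need. I'll push further.

Call:
arm_command --motion '[0.085,0.03,-0.01,-0.05,0,0.085,0.06,-0.02,-0.1,0,0.085,0.1,-0.03,-0.15,0,0.085,0.13,-0.04,-0.2,0]'

```text
t: 5.48
tcp_pos: [170.2, 139.7, 899.7]
tcp_rot: [0.428, 3.021, 0.028]
contact_force: [-0.6, 0.0, 0.7]
width: 84.9
finger_force: 0.0
```

```bash
python3 -c "
from h import *
s=read_state();print(s['joint_pos'].round(3),s['tcp_pos'].round(1),s['tcp_rot'].round(3))
print(cv2.Rodrigues(s['tcp_rot'])[0].round(3))"
```

```text
[ 0.174 -0.157  0.561 -0.023  2.646 -1.135] [170.2 139.7 899.7] [0.428 3.021 0.028]
[[-0.957  0.276  0.092]
 [ 0.278  0.961  0.005]
 [-0.087  0.031 -0.996]]
```

Call:
arm_command --motion '[0.085,0,0,0,0,0.085,0,0,0,0]'

```text
t: 5.72
tcp_pos: [172.2, 139.7, 899.7]
tcp_rot: [0.428, 3.022, 0.027]
contact_force: [0.4, -0.1, -0.3]
width: 84.9
finger_force: 0.0
```

Call:
arm_command --motion '[0.085,0,0,-0.06,0,0.085,0,0,-0.12,0,0.085,0,0,-0.18,0,0.085,0,0,-0.24,0,0.085,0,0,-0.3,0]'

```text
t: 6.35
tcp_pos: [173.3, 153.9, 916.0]
tcp_rot: [0.422, 2.973, 0.047]
contact_force: [-0.4, 0.3, 0.2]
width: 84.8
finger_force: 0.0
```

```bash
python3 -c "
from h import *
s=read_state();print(s['joint_pos'].round(3),s['tcp_pos'].round(1),s['tcp_rot'].round(3))
print(cv2.Rodrigues(s['tcp_rot'])[0].round(3))"
```

```text
[ 0.26  -0.126  0.482 -0.052  2.646 -1.077] [173.3 153.9 916. ] [0.422 2.973 0.047]
[[-0.951  0.274  0.141]
 [ 0.279  0.96   0.012]
 [-0.132  0.05  -0.99 ]]
```

The commanded pose re-anchors on each call, so the lean accumulates. I'll repeat it.

Call:
arm_command --motion '[0.085,0.1,-0.06,-0.6,0,0.085,0.1,-0.06,-0.6,0,0.085,0.1,-0.06,-0.6,0,0.085,0.1,-0.06,-0.6,0,0.085,0.1,-0.06,-0.6,0,0.085,0.1,-0.06,-0.6,0]'

```text
t: 7.1
tcp_pos: [109.4, 167.2, 924.8]
tcp_rot: [0.414, 2.926, 0.077]
contact_force: [-0.6, 0.1, 0.7]
width: 84.7
finger_force: 0.0
```

```bash
cat > st.py <<'E'
from h import *
s=read_state();print(s['t'],s['joint_pos'].round(3),s['tcp_pos'].round(1),s['contact_force'].round(1))
print(cv2.Rodrigues(s['tcp_rot'])[0].round(3))
E
python3 st.py
```

```text
7.1 [ 0.515 -0.17   0.482 -0.15   2.646 -0.914] [109.4 167.2 924.8] [-0.6  0.1  0.7]
[[-0.944  0.27   0.19 ]
 [ 0.279  0.96   0.025]
 [-0.175  0.077 -0.982]]
```

Call:
arm_command --motion '[0.085,-0.035,0.015,-0.196,0,0.085,-0.035,0.015,-0.196,0,0.085,-0.035,0.015,-0.196,0]'

```text
t: 7.48
tcp_pos: [122.7, 177.2, 941.9]
tcp_rot: [0.406, 2.881, 0.106]
contact_force: [-0.3, 0.3, -0.2]
width: 84.9
finger_force: 0.0
```

Call:
arm_command --motion '[0.085,-0.04,0.015,-0.196,0,0.085,-0.04,0.015,-0.196,0,0.085,-0.04,0.015,-0.196,0]'

```text
t: 7.85
tcp_pos: [129.5, 180.8, 957.3]
tcp_rot: [0.399, 2.835, 0.134]
contact_force: [-0.2, -0.3, -0.2]
width: 85.1
finger_force: 0.0
```

```bash
python3 st.py
```

```text
7.85 [ 0.574 -0.102  0.317 -0.23   2.646 -0.935] [129.5 180.8 957.3] [-0.2 -0.3 -0.2]
[[-0.924  0.257  0.282]
 [ 0.283  0.958  0.053]
 [-0.256  0.129 -0.958]]
```

Call:
arm_command --motion '[0.085,-0.05,-0.04,-0.03,0,0.085,-0.1,-0.08,-0.06,0,0.085,-0.15,-0.13,-0.08,0,0.085,-0.15,-0.13,-0.08,0]'

```text
t: 8.35
tcp_pos: [210.3, 78.3, 958.9]
tcp_rot: [0.396, 2.801, 0.125]
contact_force: [1.0, 0.2, 0.6]
width: 84.8
finger_force: 0.0
```

```bash
python3 st.py
```

```text
8.35 [-0.41  -0.168  0.36   0.352  2.646 -1.364] [210.3  78.3 958.9] [1.  0.2 0.6]
[[-0.914  0.257  0.314]
 [ 0.284  0.958  0.043]
 [-0.29   0.128 -0.949]]
```

Call:
arm_command --motion '[0.085,-0.058,0.026,-0.19,0,0.085,-0.058,0.026,-0.19,0,0.085,-0.058,0.026,-0.19,0]'

```text
t: 8.72
tcp_pos: [227.7, 96.3, 978.8]
tcp_rot: [0.396, 2.756, 0.127]
contact_force: [-0.5, -0.6, -0.9]
width: 85.1
finger_force: 0.0
```

Call:
arm_command --motion '[0.085,-0.065,0.026,-0.187,0,0.085,-0.065,0.026,-0.187,0,0.085,-0.065,0.026,-0.187,0]'

```text
t: 9.1
tcp_pos: [218.7, 93.9, 985.4]
tcp_rot: [0.388, 2.726, 0.136]
contact_force: [-0.2, -0.0, 0.6]
width: 85.0
finger_force: 0.0
```

```bash
python3 st.py
```

```text
9.1 [-0.28  -0.115  0.22   0.311  2.646 -1.264] [218.7  93.9 985.4] [-0.2 -0.   0.6]
[[-0.889  0.25   0.385]
 [ 0.287  0.957  0.041]
 [-0.358  0.147 -0.922]]
```

Call:
arm_command --motion '[0.085,0.113,-0.062,-0.087,0,0.085,0.113,-0.062,-0.087,0,0.085,0.113,-0.062,-0.087,0]'

```text
t: 9.48
tcp_pos: [110.5, 123.0, 993.2]
tcp_rot: [0.391, 2.678, 0.109]
contact_force: [0.5, 0.3, 1.0]
width: 85.0
finger_force: 0.0
```

```bash
python3 st.py
```

```text
9.475 [ 0.412 -0.161  0.219 -0.335  2.646 -1.2  ] [110.5 123.  993.2] [0.5 0.3 1. ]
[[-0.868  0.255  0.426]
 [ 0.289  0.957  0.015]
 [-0.404  0.137 -0.905]]
```

Call:
arm_command --motion '[0.085,-0.08,-0.03,-0.05,0,0.085,-0.159,-0.055,-0.1,0,0.085,-0.159,-0.055,-0.1,0]'

```text
t: 9.85
tcp_pos: [174.6, 100.6, 996.6]
tcp_rot: [0.376, 2.655, 0.096]
contact_force: [0.6, 1.1, -0.2]
width: 85.1
finger_force: 0.0
```

```bash
python3 st.py
```

```text
9.85 [-0.325 -0.186  0.22   0.315  2.646 -1.302] [174.6 100.6 996.6] [ 0.6  1.1 -0.2]
[[-0.86   0.247  0.447]
 [ 0.279  0.96   0.005]
 [-0.428  0.129 -0.894]]
```

Call:
arm_command --motion '[0.085,0.043,-0.012,-0.134,0,0.085,0.043,-0.012,-0.134,0,0.085,0.043,-0.012,-0.134,0]'

```text
t: 10.22
tcp_pos: [86.7, 102.8, 999.8]
tcp_rot: [0.397, 2.629, 0.094]
contact_force: [0.2, 0.1, -0.3]
width: 85.3
finger_force: 0.0
```

Call:
arm_command --motion '[0.085,0.06,-0.03,-0.134,0,0.085,0.06,-0.03,-0.134,0,0.085,0.06,-0.03,-0.134,0]'

```text
t: 10.6
tcp_pos: [38.3, 78.8, 998.0]
tcp_rot: [0.389, 2.644, 0.115]
contact_force: [0.9, -1.9, 0.7]
width: 84.9
finger_force: 0.0
```

```bash
python3 st.py
```

```text
10.6 [ 1.077 -0.179  0.219 -0.98   2.646 -1.174] [ 38.3  78.8 998. ] [ 0.9 -1.9  0.7]
[[-0.853  0.253  0.457]
 [ 0.291  0.957  0.015]
 [-0.433  0.146 -0.89 ]]
```

Call:
arm_command --motion '[0.085,-0.06,0.01,-0.01,0,0.085,-0.12,0.02,-0.02,0,0.085,-0.18,0.03,-0.04,0,0.085,-0.18,0.03,-0.04,0]'

```text
t: 11.1
tcp_pos: [113.1, 109.5, 999.5]
tcp_rot: [0.386, 2.632, 0.092]
contact_force: [-0.0, 1.0, 0.1]
width: 84.8
finger_force: 0.0
```

```bash
python3 st.py
```

```text
11.1 [ 0.088 -0.209  0.22  -0.092  2.646 -1.284] [113.1 109.5 999.5] [-0.   1.   0.1]
[[-0.847  0.254  0.466]
 [ 0.286  0.958 -0.003]
 [-0.447  0.131 -0.885]]
```

Call:
arm_command --motion '[0.085,-0.03,-0.01,-0.1,0,0.085,-0.03,-0.01,-0.1,0]'

```text
t: 11.35
tcp_pos: [90.2, 101.7, 1001.5]
tcp_rot: [0.401, 2.612, 0.084]
contact_force: [-1.0, 0.1, -0.8]
width: 85.0
finger_force: 0.0
```

```bash
python3 st.py
```

```text
11.35 [ 0.183 -0.226  0.219 -0.214  2.647 -1.298] [  90.2  101.7 1001.5] [-1.   0.1 -0.8]
[[-0.835  0.266  0.481]
 [ 0.297  0.955 -0.014]
 [-0.463  0.131 -0.877]]
```

Call:
arm_command --motion '[0.085,-0.03,-0.03,-0.15,0,0.085,-0.03,-0.03,-0.15,0,0.085,-0.03,-0.03,-0.15,0]'

```text
t: 11.72
tcp_pos: [43.9, 73.6, 1003.4]
tcp_rot: [0.386, 2.595, 0.092]
contact_force: [-0.0, 0.5, 0.3]
width: 85.0
finger_force: 0.0
```

Call:
arm_command --motion '[0.085,-0.06,0.0,-0.1,0,0.085,-0.06,0.0,-0.1,0,0.085,-0.06,0.0,-0.1,0]'

```text
t: 12.1
tcp_pos: [37.7, 67.9, 1004.0]
tcp_rot: [0.39, 2.586, 0.086]
contact_force: [0.4, 0.0, -0.2]
width: 85.1
finger_force: 0.0
```

```bash
python3 st.py
```

```text
12.1 [ 0.508 -0.259  0.22  -0.572  2.646 -1.342] [  37.7   67.9 1004. ] [ 0.4  0.  -0.2]
[[-0.824  0.258  0.505]
 [ 0.291  0.957 -0.014]
 [-0.486  0.135 -0.863]]
```

Call:
arm_command --motion '[0.085,0,0.003,0.04,0,0.085,0,0.006,0.08,0,0.085,-0.002,0.009,0.13,-0.03,0.085,-0.003,0.012,0.18,-0.06,0.085,-0.004,0.015,0.23,-0.09,0.085,-0.005,0.018,0.28,-0.12,0.085,-0.006,0.021,0.33,-0.15,0.085,-0.007,0.024,0.38,-0.15,0.085,-0.008,0.028,0.43,-0.15,0.085,-0.008,0.031,0.48,-0.15,0.085,-0.008,0.034,0.53,-0.15,0.085,-0.008,0.037,0.58,-0.15]'

```text
t: 13.6
tcp_pos: [347.0, 93.1, 510.0]
tcp_rot: [0.195, 2.607, 0.034]
contact_force: [0.9, -0.9, -0.6]
width: 84.7
finger_force: 0.0
```

```bash
python3 st.py
```

```text
13.6 [-0.069 -0.34   1.834  0.023  1.12  -1.495] [347.   93.1 510. ] [ 0.9 -0.9 -0.6]
[[-0.854  0.132  0.504]
 [ 0.145  0.989 -0.014]
 [-0.5    0.061 -0.864]]
```

Call:
arm_command --motion '[0.085,0.002,0.002,0.05,0,0.085,0.004,0.004,0.1,0,0.085,0.007,0.006,0.15,0,0.085,0.009,0.008,0.2,0,0.085,0.011,0.01,0.25,0,0.085,0.013,0.012,0.3,0,0.085,0.015,0.013,0.339,0,0.085,0.015,0.013,0.339,0]'

```text
t: 14.6
tcp_pos: [505.9, 103.2, 209.5]
tcp_rot: [0.195, 2.613, 0.033]
contact_force: [-0.5, 0.2, -0.1]
width: 85.0
finger_force: 0.0
```

```bash
python3 st.py
python3 - <<'E'
from h import *
p=np.load('clamp.npy')
ims=[]
for c,(r0,r1,c0,c1) in {'top':(130,250,170,340),'side':(125,235,160,330)}.items():
    d=snap(c); st=read_state(); R=cv2.Rodrigues(st['tcp_rot'])[0]; T=st['tcp_pos']
    im=cv2.cvtColor(d['pixels'],cv2.COLOR_RGB2BGR)[r0:r1,c0:c1]
    im=cv2.convertScaleAbs(cv2.resize(im,None,fx=4.6,fy=4.6,interpolation=cv2.INTER_CUBIC),alpha=1.4,beta=5)[:,:780]
    for P,col in[(T+25*R[:,2],(0,0,255)),(T,(0,255,0))]:
        q=(proj(d,P)[0]-[c0,r0]+.5)*4.6; cv2.circle(im,tuple(map(int,q)),3,col,-1)
    cv2.imwrite(f'pics/{c}2.png',im)
E
```

```text
14.6 [-0.011  0.372  2.095 -0.054  0.154 -1.381] [505.9 103.2 209.5] [-0.5  0.2 -0.1]
[[-0.857  0.133  0.498]
 [ 0.145  0.989 -0.014]
 [-0.495  0.06  -0.867]]
```

View pics/top2.png

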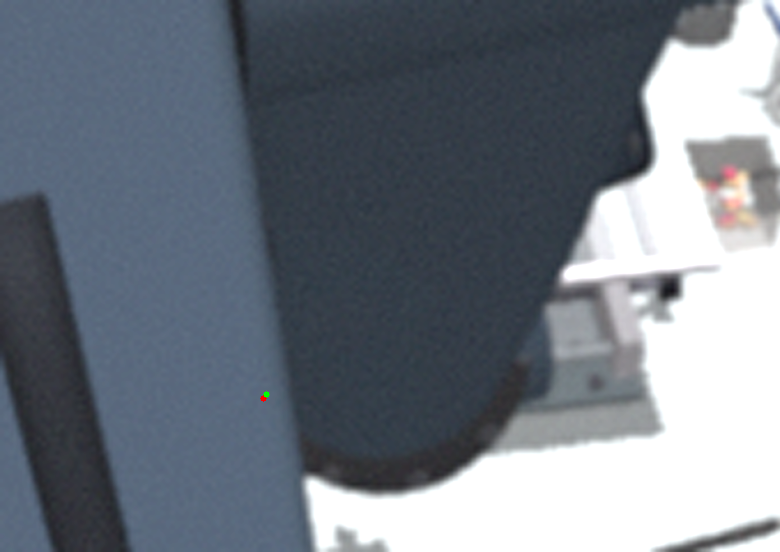

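View pics/side2.png

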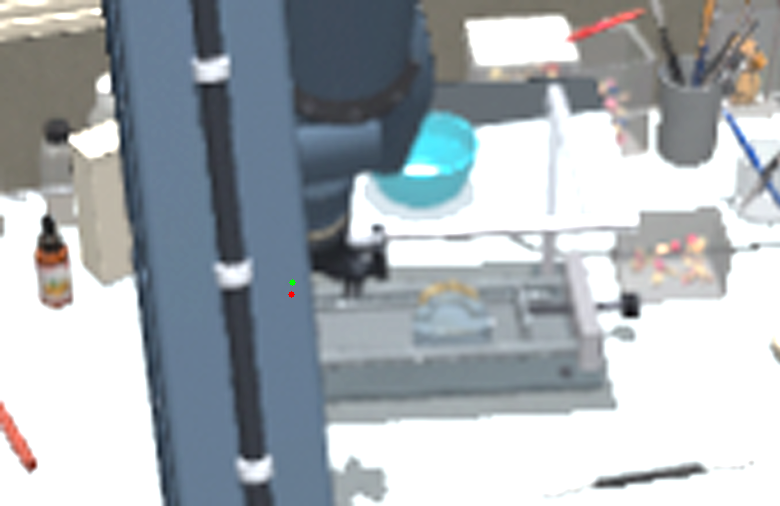

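The views show the arm hiding the fin, and the wrist just in front of the shield edge (side view, around (350,230)). J5 is close to its lower limit, so I'll fit the planar kinematics to predict the approach.

```bash
cat > kin.py <<'E'
import numpy as np
from scipy.optimize import least_squares
D=[([1.1105,.5275,1.4327,1.1814],[173.8,600.3,256.3]),([.068,.041,2.208,.899],[247.9,128.3,255.6]),([.074,-.034,.481,2.646],[256.3,130.2,894.5]),
([-.069,-.34,1.834,1.12],[347,93.1,510]),([-.011,.372,2.095,.154],[505.9,103.2,209.5]),([.088,-.209,.22,2.646],[113.1,109.5,999.5])]
rows=[];rhs=[]
def rz(q):
    j1,j2,j3,j5=q;a=j2+j3;s=a+j5
    return [[1,0,np.sin(j2),np.sin(a),np.cos(a),np.sin(s)],[0,1,np.cos(j2),np.cos(a),-np.sin(a),np.cos(s)]]
for q,p in D:
    rows+=rz(q);rhs+=[p[0]*np.cos(q[0])+p[1]*np.sin(q[0]),p[2]]
X,*_=np.linalg.lstsq(np.array(rows),np.array(rhs),rcond=None)
if __name__=='__main__':
    print('a,h,L1,A,B,T',X.round(1));print((np.array(rows)@X-rhs).round(1))
    lat=111
    def solve(P,summ):
        r=np.sqrt(P[0]**2+P[1]**2-lat**2)
        f=lambda v:np.array(rz([0,v[0],v[1],summ-v[0]-v[1]]))@X-[r,P[2]]
        v=least_squares(f,[.5,2.]).x;return v,summ-v.sum()
    for P in([506,103,210],[545,102,145],[582,101,81],[560,0,81],[560,-20,81]):
        for t in(25,30,35): print(P,t,solve(P,np.pi-np.radians(t)))
E
python3 kin.py
```

```text
a,h,L1,A,B,T [-1.000e-01  2.737e+02  5.883e+02  3.917e+02  1.138e+02  2.716e+02]
[ 0.2  0.2 -0.1 -0.  -0.1 -0.  -0.   0.3 -0.1 -0.3  0.2 -0.1]
[506, 103, 210] 25 (array([0.36690966, 2.03876507]), np.float64(0.2995856179835381))
[506, 103, 210] 30 (array([0.37016619, 2.09680099]), np.float64(0.15102669572278726))
[506, 103, 210] 35 (array([0.38274524, 2.15451128]), np.float64(-0.006529104810984787))
[545, 102, 145] 25 (array([0.53840444, 2.00408328]), np.float64(0.16277261650260488))
[545, 102, 145] 30 (array([0.54914436, 2.06080007]), np.float64(0.008049446373370017))
[545, 102, 145] 35 (array([0.56930183, 2.11595707]), np.float64(-0.15453148193912147))
[582, 101, 81] 25 (array([0.69564049, 1.94457707]), np.float64(0.06504278163417165))
[582, 101, 81] 30 (array([0.71079815, 1.99879142]), np.float64(-0.09159568997596024))
[582, 101, 81] 35 (array([0.73472301, 2.05021136]), np.float64(-0.254206962308297))
[560, 0, 81] 25 (array([0.68278509, 2.02093649]), np.float64(0.0015387654473930645))
[560, 0, 81] 30 (array([0.70245468, 2.07514399]), np.float64(-0.15960478322508598))
[560, 0, 81] 35 (array([0.73190201, 2.12677429]), np.float64(-0.3279488899049925))
[560, -20, 81] 25 (array([0.68291398, 2.02004974]), np.float64(0.0022966187931259263))
[560, -20, 81] 30 (array([0.70252611, 2.07425553]), np.float64(-0.15878775968079895))
[560, -20, 81] 35 (array([0.7319025 , 2.12588139]), np.float64(-0.32705647129661397))
```

At 30° lean and fin height, J5 would have to go negative, so the wrist needs the flipped branch (J4≈π). That takes three steps:
1. Turn the tool half round.
2. Move right, so the lateral wrist angle is positive.
3. Descend past the singularity in free space.

Call:
arm_command --motion '[0.085,0.001,-0.012,-0.001,0.18,0.085,0.002,-0.024,-0.003,0.36,0.085,0.003,-0.036,-0.004,0.54,0.085,0.004,-0.048,-0.005,0.72,0.085,0.004,-0.06,-0.007,0.9,0.085,0.005,-0.072,-0.008,1.08,0.085,0.006,-0.084,-0.009,1.26,0.085,0.007,-0.096,-0.011,1.44,0.085,0.007,-0.105,-0.012,1.6]'

```text
t: 15.82
tcp_pos: [480.8, 0.9, 216.1]
tcp_rot: [2.101, 1.749, 0.562]
contact_force: [0.0, 0.0, 0.5]
width: 85.2
finger_force: 0.0
```

Call:
arm_command --motion '[0.085,0,0,0,0.18,0.085,0,0,0,0.36,0.085,0,0,0,0.54,0.085,0,0,0,0.72,0.085,0,0,0,0.9,0.085,0,0,0,1.08,0.085,0,0,0,1.26,0.085,0,0,0,1.44,0.085,0,0,0,1.54]'

```text
t: 16.95
tcp_pos: [480.9, 1.4, 216.1]
tcp_rot: [-2.997, 0.224, -0.822]
contact_force: [0.2, -0.7, -0.2]
width: 84.6
finger_force: 0.0
```

```bash
python3 st.py
```

```text
16.95 [-0.315  0.317  2.189  0.889  0.188  0.564] [480.9   1.4 216.1] [ 0.2 -0.7 -0.2]
[[ 0.85  -0.132  0.509]
 [-0.145 -0.989 -0.014]
 [ 0.506 -0.062 -0.86 ]]
```

Call:
arm_command --motion '[0.085,-0.007,0.001,0.012,0,0.085,-0.014,0.002,0.024,0,0.085,-0.021,0.003,0.036,0,0.085,-0.028,0.004,0.048,0,0.085,-0.035,0.005,0.06,0,0.085,-0.042,0.006,0.072,0,0.085,-0.049,0.007,0.084,0,0.085,-0.056,0.007,0.095,0,0.085,-0.056,0.007,0.095,0]'

```text
t: 18.08
tcp_pos: [480.7, 0.8, 104.5]
tcp_rot: [-3.0, 0.22, -0.82]
contact_force: [-0.5, -0.5, 0.3]
width: 85.4
finger_force: 0.0
```

```bash
python3 st.py
```

```text
18.075 [-0.316  0.641  2.284  2.678  0.33  -1.261] [480.7   0.8 104.5] [-0.5 -0.5  0.3]
[[ 0.852 -0.13   0.508]
 [-0.142 -0.99  -0.014]
 [ 0.504 -0.06  -0.861]]
```

Call:
arm_command --motion '[0.085,-0.007,-0.025,0.004,0,0.085,-0.013,-0.049,0.009,0,0.085,-0.02,-0.074,0.013,0,0.085,-0.026,-0.098,0.018,0,0.085,-0.026,-0.098,0.018,0,0.085,-0.009,-0.101,0.028,0,0.085,0.008,-0.103,0.038,0,0.085,0.025,-0.106,0.048,0,0.085,0.042,-0.108,0.058,0,0.085,0.059,-0.111,0.069,0,0.085,0.059,-0.111,0.069,0]'

```text
t: 19.45
tcp_pos: [582.2, 100.3, 82.0]
tcp_rot: [-2.998, 0.222, -0.824]
contact_force: [-0.6, -0.2, -0.3]
width: 85.1
finger_force: 0.0
```

```bash
python3 st.py
```

```text
19.45 [-0.016  0.712  2.004  3.199  0.11  -1.497] [582.2 100.3  82. ] [-0.6 -0.2 -0.3]
[[ 0.85  -0.131  0.51 ]
 [-0.144 -0.99  -0.014]
 [ 0.507 -0.061 -0.86 ]]
```

Call:
arm_command --motion '[0.03,0,0,0,0,0.03,0,0,0,0,0.02,0,0,0,0,0.008,0,0,0,0,0.008,0,0,0,0,0.008,0,0,0,0,0.008,0,0,0,0]' --newtons 25

```text
t: 20.32
tcp_pos: [579.3, 101.4, 79.8]
tcp_rot: [-3.001, 0.22, -0.814]
contact_force: [-2.3, -2.9, 2.9]
width: 13.4
finger_force: 24.5
```

```bash
python3 st.py
```

```text
20.325 [-0.014  0.714  2.007  3.2    0.109 -1.498] [579.3 101.4  79.8] [-2.3 -2.9  2.9]
[[ 0.854 -0.13   0.504]
 [-0.142 -0.99  -0.013]
 [ 0.501 -0.061 -0.863]]
```

Call:
arm_command --motion '[0.008,0,0.008,-0.001,0,0.008,0,0.016,-0.001,0,0.008,0,0.024,-0.002,0,0.008,0,0.032,-0.002,0,0.008,0,0.04,-0.003,0,0.008,0,0.048,-0.003,0,0.008,0,0.056,-0.004,0,0.008,0,0.064,-0.005,0,0.008,0,0.072,-0.005,0,0.008,0,0.08,-0.006,0,0.008,0,0.083,-0.006,0]'

```text
t: 21.7
tcp_pos: [565.9, 20.7, 79.8]
tcp_rot: [-3.0, 0.215, -0.815]
contact_force: [-0.8, 6.8, 0.9]
width: 13.2
finger_force: 26.4
```

```bash
cat >> st.py <<'E'
v=s['tcp_pos'][:2]-[641,-12.8]; f=s['contact_force']
print('clamp y %.1f x %.1f Fy %.1f width %.1f'%(.168*v[0]+.986*v[1],.986*v[0]-.168*v[1],.168*f[0]+.986*f[1],s['width']))
E
python3 st.py
```

```text
21.7 [-0.206  0.708  2.071  2.614  0.184 -1.089] [565.9  20.7  79.8] [-0.8  6.8  0.9]
[[ 0.854 -0.126  0.505]
 [-0.139 -0.99  -0.011]
 [ 0.502 -0.061 -0.863]]
clamp y 20.4 x -79.6 Fy 6.6 width 13.2
```

Call:
arm_command --motion '[0.008,0,0.003,0,0,0.008,0,0.006,0,0,0.008,0,0.009,-0.001,0,0.008,0,0.012,-0.001,0,0.008,0,0.015,-0.001,0,0.008,0,0.018,-0.001,0,0.008,0,0.021,-0.002,0,0.008,0,0.024,-0.002,0,0.008,0,0.027,-0.002,0,0.008,0,0.028,-0.002,0]'

```text
t: 22.95
tcp_pos: [561.4, -6.5, 79.8]
tcp_rot: [-2.999, 0.214, -0.815]
contact_force: [0.4, 7.6, 0.3]
width: 13.1
finger_force: 26.9
```

```bash
python3 st.py
python3 - <<'E'
from h import *
d=snap('side')
im=cv2.cvtColor(d['pixels'],cv2.COLOR_RGB2BGR)[165:215,215:305]
cv2.imwrite('pics/side3.png',cv2.convertScaleAbs(cv2.resize(im,None,fx=8.8,fy=8.8,interpolation=cv2.INTER_CUBIC),alpha=1.2,beta=0))
E
```

```text
22.95 [-0.273  0.707  2.084  2.485  0.208 -1.022] [561.4  -6.5  79.8] [0.4 7.6 0.3]
[[ 0.854 -0.125  0.506]
 [-0.139 -0.99  -0.011]
 [ 0.502 -0.061 -0.863]]
clamp y -7.2 x -79.5 Fy 7.5 width 13.1
```

View pics/side3.png

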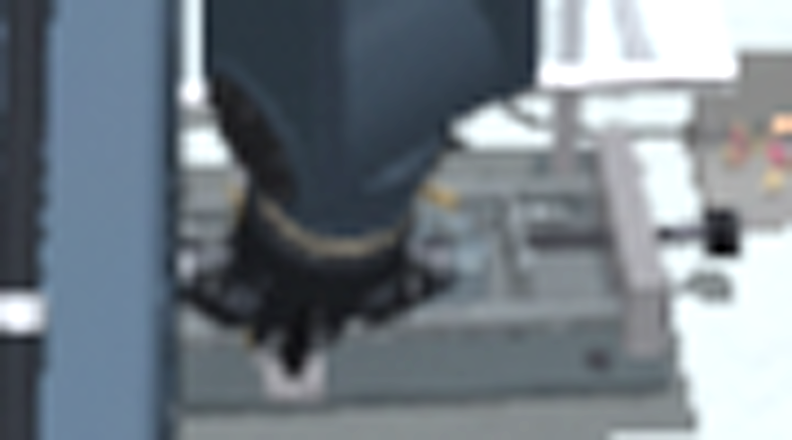

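The side view shows the cast's front at about (490,265), a few mm short of the foot at (515,230). Next come small steps while I watch the force.

Call:
arm_command --motion '[0.008,0,0.001,0,0,0.008,0,0.002,0,0,0.008,0,0.003,0,0,0.008,0,0.004,0,0]'

```text
t: 23.5
tcp_pos: [560.8, -10.2, 79.8]
tcp_rot: [-2.999, 0.213, -0.816]
contact_force: [-0.6, 7.4, 2.4]
width: 13.0
finger_force: 27.3
```

Call:
arm_command --motion '[0.008,0,0.001,0,0,0.008,0,0.002,0,0]'

```text
t: 23.75
tcp_pos: [560.5, -12.2, 79.8]
tcp_rot: [-2.999, 0.213, -0.816]
contact_force: [-1.5, 8.8, 3.4]
width: 13.3
finger_force: 27.5
```

Call:
arm_command --motion '[0.008,0,0.001,0,0,0.008,0,0.001,0,0]'

```text
t: 24.0
tcp_pos: [560.3, -13.2, 79.8]
tcp_rot: [-2.999, 0.213, -0.816]
contact_force: [-1.1, 7.4, 4.2]
width: 13.1
finger_force: 27.4
```

Call:
arm_command --motion '[0.008,0,0.001,0,0,0.008,0,0.001,0,0]'

```text
t: 24.25
tcp_pos: [560.2, -14.2, 79.8]
tcp_rot: [-2.999, 0.213, -0.816]
contact_force: [-1.3, 7.2, 3.8]
width: 12.9
finger_force: 27.5
```

Not in contact yet (about 7.4 N is friction).

Call:
arm_command --motion '[0.008,0,0.001,0,0,0.008,0,0.001,0,0]'

```text
t: 24.5
tcp_pos: [560.0, -15.1, 79.8]
tcp_rot: [-2.999, 0.213, -0.816]
contact_force: [-1.1, 7.9, 4.1]
width: 13.3
finger_force: 27.6
```

Call:
arm_command --motion '[0.008,0,0.001,0,0,0.008,0,0.001,0,0]'

```text
t: 24.75
tcp_pos: [559.9, -16.1, 79.8]
tcp_rot: [-2.999, 0.213, -0.816]
contact_force: [-1.7, 8.5, 4.3]
width: 13.1
finger_force: 27.7
```

Call:
arm_command --motion '[0.008,0,0.001,0,0,0.008,0,0.001,0,0]'

```text
t: 25.0
tcp_pos: [559.7, -17.0, 79.8]
tcp_rot: [-2.999, 0.213, -0.816]
contact_force: [-1.3, 8.0, 4.9]
width: 13.3
finger_force: 27.9
```

Call:
arm_command --motion '[0.008,0,0.001,0,0,0.008,0,0.001,0,0]'

```text
t: 25.25
tcp_pos: [559.6, -17.7, 79.8]
tcp_rot: [-2.998, 0.212, -0.817]
contact_force: [-1.8, 9.5, 4.9]
width: 13.0
finger_force: 28.5
```

Call:
arm_command --motion '[0.008,0,0.001,0,0,0.008,0,0.001,0,0]'

```text
t: 25.5
tcp_pos: [559.5, -18.2, 79.8]
tcp_rot: [-2.998, 0.211, -0.817]
contact_force: [-1.3, 9.8, 5.7]
width: 13.4
finger_force: 29.2
```

Call:
arm_command --motion '[0.008,0,0.001,0,0,0.008,0,0.001,0,0]'

```text
t: 25.75
tcp_pos: [559.4, -18.9, 79.8]
tcp_rot: [-2.997, 0.21, -0.818]
contact_force: [-1.5, 12.8, 5.2]
width: 13.3
finger_force: 29.9
```

```bash
python3 st.py
python3 - <<'E'
from h import *
f=[]
for i in range(6):
    capture('side'); f.append(read_state()['contact_force'])
print(np.mean(f,0).round(2))
E
```

```text
25.75 [-0.306  0.707  2.09   2.427  0.223 -0.997] [559.4 -18.9  79.8] [-1.5 12.8  5.2]
[[ 0.853 -0.122  0.507]
 [-0.137 -0.991 -0.008]
 [ 0.504 -0.062 -0.862]]
clamp y -19.7 x -79.4 Fy 12.4 width 13.3
[-1.67 12.43  5.56]
```

Call:
arm_command --motion '[0.008,0,0.0006,0,0,0.008,0,0.0006,0,0,0.008,0,0.0006,0,0]'

```text
t: 26.42
tcp_pos: [559.3, -19.2, 79.8]
tcp_rot: [-2.997, 0.209, -0.818]
contact_force: [-1.6, 12.8, 5.9]
width: 13.5
finger_force: 30.3
```

Run:
```python
from h import *
f=[]
for i in range(6):
    capture('side'); s=read_state(); f.append(s['contact_force'])
print(np.mean(f,0).round(2),s['tcp_pos'],s['t'])
```

```text
[-1.7  13.2   6.14] [559.33899484 -19.16037252  79.76848045] 26.725
```

About 6 N of spring force now. I'll ease the arm's push off slightly, then release.

Call:
arm_command --motion '[0.008,0,-0.0007,0,0,0.008,0,-0.0007,0,0]'

```text
t: 26.98
tcp_pos: [559.4, -19.1, 79.8]
tcp_rot: [-2.998, 0.211, -0.817]
contact_force: [-1.1, 10.8, 6.7]
width: 13.2
finger_force: 29.2
```

Call:
arm_command --motion '[0.02,0,0,0,0,0.05,0,0,0,0,0.05,0,0,0,0,0.05,0,0,0,0,0.05,0,0,0,0]'

```text
t: 27.6
tcp_pos: [559.6, -22.2, 79.2]
tcp_rot: [-3.0, 0.22, -0.815]
contact_force: [0.8, -0.0, 1.0]
width: 49.8
finger_force: 0.0
```

```bash
python3 st.py
```

```text
27.6 [-0.31   0.708  2.087  2.43   0.218 -0.997] [559.6 -22.2  79.2] [ 0.8 -0.   1. ]
[[ 0.853 -0.13   0.505]
 [-0.143 -0.99  -0.013]
 [ 0.502 -0.061 -0.863]]
clamp y -22.9 x -78.7 Fy 0.1 width 49.8
```

Call:
arm_command --motion '[0.05,-0.009,0,-0.005,0,0.05,-0.026,-0.001,-0.015,0,0.05,-0.052,-0.002,-0.03,0,0.05,-0.078,-0.004,-0.045,0,0.05,-0.104,-0.005,-0.06,0,0.05,-0.13,-0.006,-0.075,0,0.05,-0.13,-0.006,-0.075,0]'

```text
t: 28.48
tcp_pos: [424.9, 3.5, 80.9]
tcp_rot: [-3.005, 0.221, -0.802]
contact_force: [0.6, -0.4, -0.4]
width: 50.0
finger_force: 0.0
```

```bash
python3 st.py
python3 - <<'E'
from h import *
o=[]
for c,(r0,r1,c0,c1) in {'top':(170,240,190,320),'side':(155,225,190,320)}.items():
    d=snap(c); im=cv2.cvtColor(d['pixels'],cv2.COLOR_RGB2BGR)[r0:r1,c0:c1]
    o.append(cv2.resize(im,None,fx=4.2,fy=4.2,interpolation=cv2.INTER_CUBIC))
cv2.imwrite('pics/after.png',cv2.convertScaleAbs(np.vstack(o),alpha=1.3,beta=0))
E
```

```text
28.475 [-0.368  0.759  2.441  2.831  0.576 -1.487] [424.9   3.5  80.9] [ 0.6 -0.4 -0.4]
[[ 0.858 -0.131  0.497]
 [-0.143 -0.99  -0.014]
 [ 0.494 -0.059 -0.867]]
clamp y -20.2 x -215.8 Fy -0.3 width 50.0
```

View pics/after.png

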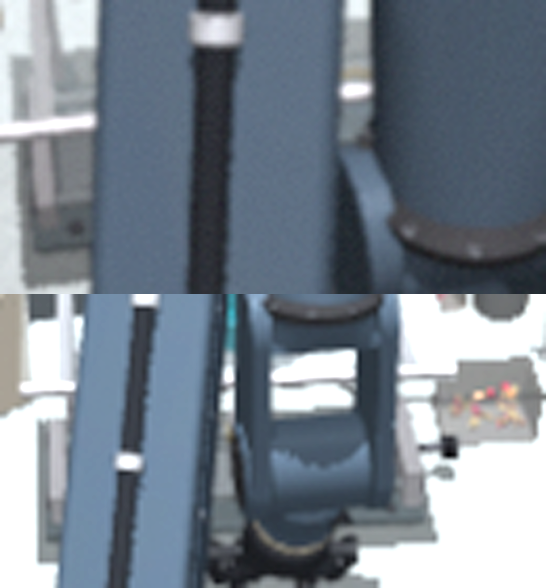

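Call:
arm_command --motion '[0.05,0.025,0,-0.043,0,0.05,0.05,0,-0.087,0,0.05,0.065,0.025,-0.112,0,0.05,0.07,0.06,-0.112,0,0.05,0.075,0.1,-0.112,0,0.05,0.08,0.14,-0.111,0,0.05,0.09,0.18,-0.111,0,0.05,0.095,0.22,-0.11,0,0.05,0.101,0.25,-0.109,0,0.05,0.101,0.25,-0.109,0,0.05,0.101,0.25,-0.109,0]'

```text
t: 29.95
tcp_pos: [423.8, -254.9, 210.3]
tcp_rot: [-3.003, 0.22, -0.799]
contact_force: [1.0, 0.2, -0.7]
width: 49.9
finger_force: 0.0
```

```bash
python3 st.py
python3 - <<'E'
from h import *
o=[]
for c,(r0,r1,c0,c1) in {'top':(170,240,184,324),'side':(155,225,184,324)}.items():
    d=snap(c); im=cv2.cvtColor(d['pixels'],cv2.COLOR_RGB2BGR)[r0:r1,c0:c1]
    o.append(cv2.resize(im,None,fx=4.28,fy=4.28,interpolation=cv2.INTER_CUBIC))
cv2.imwrite('pics/after2.png',cv2.convertScaleAbs(np.vstack(o),alpha=1.3,beta=0))
E
```

```text
29.95 [-1.011  0.367  2.099  0.898  0.559 -0.043] [ 423.8 -254.9  210.3] [ 1.   0.2 -0.7]
[[ 0.859 -0.13   0.496]
 [-0.143 -0.99  -0.011]
 [ 0.492 -0.061 -0.868]]
clamp y -275.2 x -173.5 Fy 0.3 width 49.9
```

View pics/after2.png

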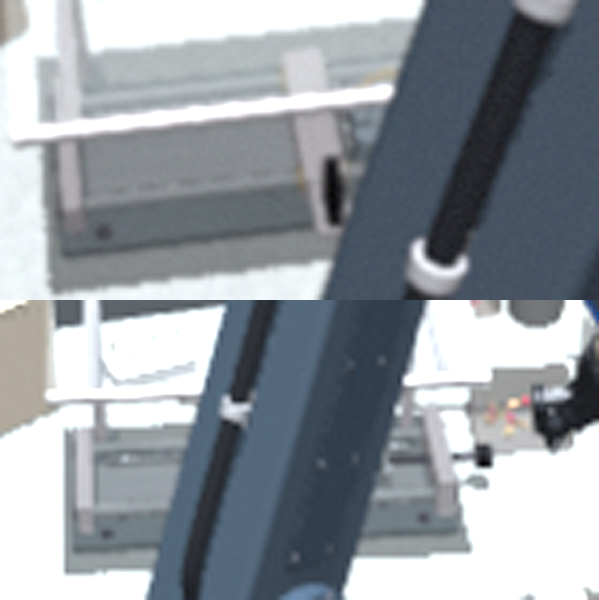

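The top view shows the carriage now at about (325,190) with the jaw against the cast. The upper arm hides the foot. As a check, I'll get the fin travel from its dark blob.

Run:
```python
from fit import *
p=np.load('clamp.npy')
n=snap('top')
def cen(dd,c,hw=(6,12)):
    g=cv2.cvtColor(dd['pixels'],cv2.COLOR_RGB2GRAY).astype(float); x,y=c
    r=g[y-hw[1]:y+hw[1]+1,x-hw[0]:x+hw[0]+1]; wt=np.clip(45-r,0,None)
    Y,X=np.mgrid[y-hw[1]:y+hw[1]+1,x-hw[0]:x+hw[0]+1]; return np.array([(wt*X).sum(),(wt*Y).sum()])/wt.sum()
def yc(px):
    P=at_z(n,px,78);v=P[:2]-p[:2];q=p[2];return np.round([np.cos(q)*v[0]+np.sin(q)*v[1],-np.sin(q)*v[0]+np.cos(q)*v[1]],1)
a=cen(d,(224,219));b=cen(n,(262,214),(4,9));print(a,b,yc(a),yc(b),'travel',yc(a)[1]-yc(b)[1])
```

```text
[223.67907445 219.04527163] [261.39       214.69888889] [-72.7 102.1] [-72.6 -17.4] travel 119.5
```

```bash
python3 -c "
from workcell import *
print(job_done())"
```

```text
the job is handed in; nothing more can be done
None
```

I slid the carriage closed by its fin, let go, and handed the job in. By wrist force, the jaw should be pushed in about 1.8–2 mm (roughly 5.5–6 N) with the cast against the stop; my arm hid the stop foot from the cameras, so I never saw the final contact.

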